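# Rake the brass blanks level on the counting tray

## Task

Take the hand rake from its yellow stand and rake the piled brass blanks over the bed of the blue counting tray into one even layer: no blank on top of another, and at least one but no more than three of the six in each of the three fields marked by the black lines. Move the blanks with the rake only, drawing it along with its tines bearing lightly on the bed (the bed is a scale: do not press harder than about 15 N), then stand the rake back in its stand and leave everything else where it is.

Things in the scene. Friction and masses are not known exactly. Their poses are not given: they have to be found in the camera images.
- tray: fixed counting tray: blue walls on a grey casing. Origin under its centre on the table, z up, y along its length. Inside 120 mm (x) by 270 mm (y); walls 6 mm thick, tops 56 mm above the origin (nominally 26 mm above the bed). Two black lines across the white bed at y = -45 and +45 mm mark three fields, each 90 mm long
- bed_mid (a point): nominal middle of the bed's top, 30 mm above the tray's origin (axes as the tray's). The bed plate rides on a stiff sprung load cell and really lies 0.5 to 5 mm lower, differently each time and not measured: find it by feel. It gives about 1 mm per 8 N. The rake must not load it beyond 16 N; below 1 N the tines are not bearing on it
- rake: hand rake, about 180 g, 125 mm tall. Origin at the middle of the tine tips, z up, x along the head. Five flat steel tines 5 x 8 mm, 31 mm long, 14 mm pitch along x (61 mm over all; blanks cannot pass between); head bar 66 x 10 x 12 mm, 30 to 42 mm up; brass neck 16 x 12 mm; wooden grip 60 to 125 mm up. Works by strokes along its y, either way
- rake_grip (a point): where to hold the rake from above: in its wooden grip, 95 mm above the tine tips, axes as the rake's. The grip block is 36 mm (x) by 24 mm (y), 65 mm tall; close the fingers across the 24 mm
- stand: fixed yellow slotted stand on a dark foot 110 x 60 mm. Origin under its centre on the table, x along the slot. Slot 74 mm (x) by 15 mm (y) inside, floor 8 mm above the origin, walls to 42 mm, flared lips to 49 mm. The rake stands in it, tine tips on the slot floor, its x along the slot (either way round)
- blank0: brass hexagonal blank, 24 mm across flats, 14 mm thick, 45 g, with a dark bore mark; origin at its centre, z along its thickness. Starts flat in the tray on the bed (centre 7 mm above it)
- blank1: brass hexagonal blank, 24 mm across flats, 14 mm thick, 45 g, with a dark bore mark; origin at its centre, z along its thickness. Starts flat in the tray on the bed (centre 7 mm above it)
- blank2: brass hexagonal blank, 24 mm across flats, 14 mm thick, 45 g, with a dark bore mark; origin at its centre, z along its thickness. Starts flat in the tray on the bed (centre 7 mm above it)
- blank3: brass hexagonal blank, 24 mm across flats, 14 mm thick, 45 g, with a dark bore mark; origin at its centre, z along its thickness. Starts flat in the tray on the bed (centre 7 mm above it)
- blank4: brass hexagonal blank, 24 mm across flats, 14 mm thick, 45 g, with a dark bore mark; origin at its centre, z along its thickness. Starts flat in the tray on top of another blank (centre 21 mm above the bed)
- blank5: brass hexagonal blank, 24 mm across flats, 14 mm thick, 45 g, with a dark bore mark; origin at its centre, z along its thickness. Starts flat in the tray on top of another blank (centre 21 mm above the bed)
- motor_can: bystander: loose steel can, diameter 44 mm, 45 mm tall, beside the stand; origin under its centre
- grease_jar: bystander: loose green jar, diameter 48 mm, 50 mm tall, beside the stand; origin under its centre
- spray: bystander: loose clear spray bottle, diameter 68 mm, 190 mm tall; origin under its centre
- driver: bystander: loose screwdriver lying on the table beyond the tray and stand; origin underneath it
- carton: bystander: loose cardboard box 100 x 70 x 50 mm; origin under its centre

How it is judged:
By the outcome, as a careful person would: the job done as asked, in the order asked, and still so for the second after the job is handed in, with the robot touching nothing.
It also fails if it takes over 72 s, if anything falls off the work surface, if the arm or the gripper's body presses on something with over 40 N, if the wrist force passes 120 N, or if a joint passes its speed limit or range.

## Robot

A 7-joint arm with a two-finger parallel gripper is mounted at the origin on the work surface. World frame = base frame: x ahead of the robot, y to its left, z up, the work surface at z = 0. Lengths are in m, angles in rad, forces in N, time in s.
With the tool pointing down it reaches from about 0.425 to 0.875 m from the base axis. Payload 4.7 kg.
Tool frame: the origin (TCP) lies on the mounting face of the last link; the fingertips stand 182 mm ahead of it and the grasp point (between the pads) lies ahead of it (ctrl.grip_point_offset is the z of the grasp point in the tool frame, in m); z points along the fingers, y is the line along which they close (so a half turn about z gives the same grasp; the last joint's range is limited). The gripper opens to 87 mm and grips with 3 to 60 N. Pads are 19 mm wide; open, the fingers measure 117 mm over their backs; the gripper's body (75 mm by 190 mm) begins 51 mm behind the grasp point.
Start: joints at [1.332, 0.321, -0.07, 1.45, 0.023, 1.371, -0.057], TCP at [0.163, -0.629, 0.405] pointing down, gripper open.
Joint ranges: [-2.86, 2.86], [-0.3, 2.09], [-1.38, 1.24], [0.06, 2.45], [-1.56, 4.7], [0.09, 2.05], [-2.69, 2.69]. Speed limits (rad/s): [2.57, 2.57, 3.14, 3.14, 3.14, 3.14, 3.14].

## Interface

Orientations are given as a rotation vector (axis times angle).
In Python, from bench import ctrl gives the robot as it stands.
- The arm moves only by the shell command python3 -m inch 'ROWS' [FORCE]. ROWS is a JSON object with one list for each field, all of the same length, 1 to 20, a row being the entries at one place: dx, dy, dz (the shift in parts of the range, where 1.0 means 1 m), yaw (a turn about the tool's z in parts of the range, where 1.0 means 2 pi rad), finger_gap (the opening from 0.0 (shut) to 1.0 (fully open)); each row is the pose to reach, as a shift and turn from the pose commanded when the command began, along the tool's axes at that moment; what a row does not reach only later rows make up. A row lasts 1/10 s, in which the tool goes at most 0.05 m and 0.15 rad, less where a joint would pass 70% of its speed; a pose out of reach is approached as far as the arm can. The fingers move at their own pace and stop on an object; FORCE is the grip in N (left out, the last holds). Time passes only in rows, so rows that do not move let the fingers close. It prints the time, the measured TCP pose, the force, the opening and the grip force at its end. Shift and turn numbers lie between -1 and 1, and a call with a number outside is refused. Input that does not fit is refused with a message, and nothing moves.
- ctrl.get_state(): the state, without advancing time (a new reading comes with each control period).
- ctrl.get_image(name): name is "scene" or "top" or "wrist"; returns (picture, depth): 384x512x3 uint8, red, green, blue; 384x512 float32, m along the optical axis (not along the pixel's ray), 0 where there is no reading.
- ctrl.camera_model(name): a dict with "vertical_fov" (degrees; the focal length in pixels is half the picture's height over the tangent of half this angle, whatever the lens; pixels are square), "cx", "cy" (the principal point, pixels), "k1" (the pictures are not rectified: a ray, as slopes to the right and down, at radius r is drawn at 1 + k1 r^2 times it, then the intrinsics apply), "rvec" (rotation vector, rad) and "tvec" (3), from world to camera coordinates, as OpenCV has them; the wrist camera has in their place "hand_eye" (4x4, takes a point from camera to tool coordinates, whose origin is the TCP and whose axes are the flange's). Camera axes: x right, y down, z forward; pixel columns grow to the right and rows downward; lengths in m; the calibration is good to about 2 mm. A picture is of the moment at which its call begins: read the wrist's pose just before it. camera_model takes no time and is no camera call.
- ctrl.close_job(): hands the job in; it is judged then, once.
The state is a dict: "time": time; "joint_positions": joint angles; "qd": joint speeds; "joint_torque": joint torques, N m; "position": TCP position; "tool_rot": TCP orientation; "ft_force": force on the tool from outside, world axes, zero at the start; "torque": the same for the moment, N m; "grip_width": opening from 0.0 (shut) to 1.0 (fully open); "grip_force": force on a finger pad.
Only numpy, scipy, OpenCV 4.12 (cv2) and the standard library are available. Lean on these libraries where they do the work, as an engineer would, in place of code of your own. Each camera call takes 0.05 s, during which the arm holds its last target. There are 200 camera calls.

## Working session

There is one attempt and no reset: what is moved stays moved. The work goes in short steps, Python scripts to look and compute and a shell command to move; the robot and the scene stay as the last step left them, time stands still between calls to the robot, and variables do not carry over. Pictures are saved under pics/ and viewed, at most 11 in all, crops included, and the job is handed in when it is done.

```bash
ls; mkdir -p pics; python3 - <<'E'
from bench import ctrl
import cv2,numpy as np
s=ctrl.get_state();print(s['time'],s['position'],s['tool_rot'],s['grip_width'],ctrl.grip_point_offset,s['ft_force'])
ims=[]
for n in ("scene","top"):
    im,d=ctrl.get_image(n);np.savez(f"{n}0.npz",im=im,d=d);cv2.imwrite(f"pics/{n}0.png",im[:,:,::-1]);print(n,ctrl.camera_model(n))
print(ctrl.camera_model("wrist"))
E
```

```text
pics
0.0 [ 0.16251591 -0.62914795  0.40365681] [-3.11464787e+00 -3.95915302e-01  4.90603760e-04] 1.0009523799630533 0.1635 [ 0.12727709  0.40894047 -0.29636679]
scene {'vertical_fov': 42.31768960304939, 'cx': 255.928263728421, 'cy': 187.39510528836774, 'k1': 0.04406144378473899, 'rvec': array([ 2.35677611,  0.92563413, -0.29735376]), 'tvec': array([-0.40649883, -0.26753199,  2.05592427])}
top {'vertical_fov': 46.050723730327434, 'cx': 252.65473222528408, 'cy': 187.8918749513407, 'k1': -0.08396153771800188, 'rvec': array([ 2.17663844, -2.12852168,  0.15861347]), 'tvec': array([-0.03275939,  0.57607447,  1.52498619])}
{'vertical_fov': 67.68719696504274, 'cx': 256.47281131255613, 'cy': 189.63546326584998, 'k1': -0.060588929235094985, 'hand_eye': array([[-1.11753839e-04, -9.53598528e-01, -3.01081110e-01,
         8.32770658e-02],
       [ 9.99999958e-01, -2.61912039e-05, -2.88221140e-04,
        -1.00750764e-03],
       [ 2.66961578e-04, -3.01081129e-01,  9.53598491e-01,
         1.91716802e-02],
       [ 0.00000000e+00,  0.00000000e+00,  0.00000000e+00,
         1.00000000e+00]])}
```

View pics/top0.png

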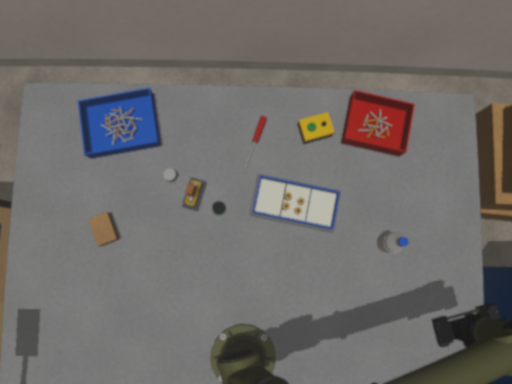

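View pics/scene0.png

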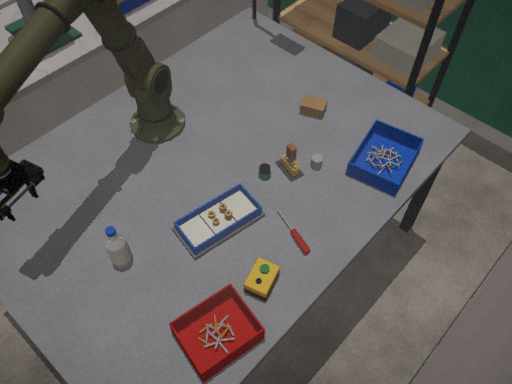

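The top view shows the tray at about (296,202) with the blanks in the middle field, the stand and rake at (193,194), the can at (169,174) and the jar at (219,208). The scene view agrees. Next I'll measure coarse positions.

```bash
cat > h.py <<'E'
import numpy as np,cv2
from scipy.spatial.transform import Rotation as R
from bench import ctrl
def cloud(d,cm,T=None):
    h,w=d.shape; f=h/2/np.tan(np.radians(cm['vertical_fov'])/2)
    v,u=np.mgrid[:h,:w].astype(float)
    p=np.stack([(u-cm['cx'])/f,(v-cm['cy'])/f],-1); q=p.copy()
    for _ in range(8): q=p/(1+cm['k1']*(q**2).sum(-1,keepdims=True))
    c=np.dstack([q*d[...,None],d])
    if T is None:
        Rm=R.from_rotvec(cm['rvec']).as_matrix(); return (c-cm['tvec'])@Rm
    return c@T[:3,:3].T+T[:3,3]
def tcpT(s):
    T=np.eye(4);T[:3,:3]=R.from_rotvec(s['tool_rot']).as_matrix();T[:3,3]=s['position'];return T
def look(name,tag):
    s=ctrl.get_state(); im,d=ctrl.get_image(name); cm=ctrl.camera_model(name)
    W=cloud(d,cm,tcpT(s)@cm['hand_eye'] if name=='wrist' else None)
    W[d==0]=np.nan
    np.savez(f"{tag}.npz",im=im,W=W); return im,W,s
def rect(W,m):
    m=cv2.morphologyEx(m.astype(np.uint8),cv2.MORPH_OPEN,np.ones((2,2)))>0
    p=W[m&np.isfinite(W[...,0])]
    (c,sz,a)=cv2.minAreaRect((p[:,:2]*1000).astype(np.float32)); return np.round(c,1),np.round(sz,1),round(a,2),len(p)
E
python3 - <<'E'
from h import *
z=np.load('top0.npz');im=z['im'];W=cloud(z['d'],ctrl.camera_model('top'))
for n,(u,v) in dict(tray=(296,202),rake=(193,190),jar=(219,208),can=(169,174),spray=(395,242),carton=(104,228),driver=(260,130)).items(): print(n,W[v,u].round(3))
hsv=cv2.cvtColor(im,cv2.COLOR_RGB2HSV)
m=(hsv[...,0]>100)&(hsv[...,0]<130)&(hsv[...,1]>120);b=np.zeros_like(m);b[165:240,240:350]=1
print('tray',rect(W,m&b&(W[...,2]>.045)))
m=(hsv[...,0]>15)&(hsv[...,0]<35)&(hsv[...,1]>130);b[:]=0;b[170:215,178:210]=1
print('stand',rect(W,m&b&(W[...,2]>.03)))
s=ctrl.get_state();print(tcpT(s).round(3))
E
```

```text
tray [ 0.533 -0.173  0.023]
rake [0.554 0.176 0.122]
jar [0.503 0.094 0.049]
can [0.617 0.271 0.051]
spray [ 0.397 -0.478  0.153]
carton [0.425 0.484 0.056]
driver [ 0.787 -0.042  0.027]
tray (array([ 519. , -315.8]), array([15. , 30.9]), 77.29, 8)
stand (array([554. , 185.4]), array([29.1, 81.6]), 73.71, 92)
[[ 0.968  0.25  -0.001  0.162]
 [ 0.25  -0.968  0.002 -0.629]
 [-0.    -0.002 -1.     0.404]
 [ 0.     0.     0.     1.   ]]
```

```bash
python3 -m inch '{"dx": [0,0.46,0.46,0.46,0.46,0.46,0.46,0.46,0.46,0.46,0.46,0.46,0.46,0.46,0.46,0.46,0.46],"dy": [0,-0.346,-0.346,-0.346,-0.346,-0.346,-0.346,-0.346,-0.346,-0.346,-0.346,-0.346,-0.346,-0.346,-0.346,-0.346,-0.346],"dz": [-0.04,-0.04,-0.04,-0.04,-0.04,-0.04,-0.04,-0.04,-0.04,-0.04,-0.04,-0.04,-0.04,-0.04,-0.04,-0.04,-0.04],"yaw": [0,0,0,0,0,0,0,0,0,0,0,0,0,0,0,0,0],"finger_gap": [1,1,1,1,1,1,1,1,1,1,1,1,1,1,1,1,1]}'; python3 - <<'E'
from h import *
im,W,s=look('wrist','w1');cv2.imwrite('pics/w1.png',im[:,:,::-1])
hsv=cv2.cvtColor(im,cv2.COLOR_RGB2HSV)
m=(hsv[...,0]>100)&(hsv[...,0]<130)&(hsv[...,1]>120)
print('tray',rect(W,m&(W[...,2]>.048)&(W[...,2]<.065)))
print(s['position'],s['tool_rot'])
E
```

```text
time: 1.8
position: [0.5206, -0.181, 0.4446]
tool_rot: [3.117, 0.391, -0.001]
ft_force: [-0.1, -0.8, 0.0]
grip_width: 1.005
grip_force: 0.0
tray (array([ 519.7, -176.2]), array([318.8, 151.7]), 79.57, 3111)
[ 0.52056687 -0.18103114  0.44458146] [ 3.11664057e+00  3.91085316e-01 -1.11329198e-03]
```

View pics/w1.png

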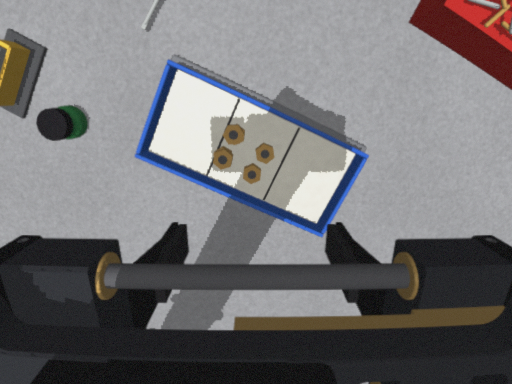

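The tray runs from (140,155) to (365,155). Blanks show at (234,134), (222,159), (265,153) and (252,174), all between the two lines. Next I'll look at the stand and turn to line up with the rake.

The manual's scale: turns go in shares of 2 pi rad. Converting my numbers, 0.54 rad / 6.2832 = 0.0859.

```bash
python3 -m inch '{"dx": [0.09,0.09,0.09,0.09,0.09,0.09,0.09,0.09,0.09,0.09],"dy": [-0.35,-0.35,-0.35,-0.35,-0.35,-0.35,-0.35,-0.35,-0.35,-0.35],"dz": [0,0,0,0,0,0,0,0,0,0],"yaw": [0.0859,0.0859,0.0859,0.0859,0.0859,0.0859,0.0859,0.0859,0.0859,0.0859],"finger_gap": [1,1,1,1,1,1,1,1,1,1]}'; python3 - <<'E'
from h import *
im,W,s=look('wrist','w2');cv2.imwrite('pics/w2.png',im[:,:,::-1])
print(s['position'],s['tool_rot'])
hsv=cv2.cvtColor(im,cv2.COLOR_RGB2HSV)
m=(W[...,2]>.1)&(W[...,2]<.14);print('grip top',rect(W,m),np.nanmedian(W[m][:,2]))
m=(hsv[...,0]>15)&(hsv[...,0]<35)&(hsv[...,1]>130)&(W[...,2]>.04)&(W[...,2]<.055);print('stand',rect(W,m))
m=(W[...,2]<.012)&(W[...,2]>.004)&(hsv[...,2]<70);print('foot',rect(W,m))
z=np.load('w1.npz');im=z['im'];W=z['W']
hsv=cv2.cvtColor(im,cv2.COLOR_RGB2HSV)
m=(hsv[...,0]>100)&(hsv[...,0]<130)&(hsv[...,1]>120)&(W[...,2]>.05)&(W[...,2]<.062)
n,l,st,c=cv2.connectedComponentsWithStats(m.astype(np.uint8));k=1+st[1:,4].argmax();print('tray',rect(W,l==k))
for k in range(1,n):
    if st[k,4]>300: print(st[k],np.nanmedian(W[l==k][:,2]))
white=(hsv[...,1]<60)&(W[...,2]>.015)&(W[...,2]<.035)
b=np.zeros_like(white);b[60:235,140:365]=1;white&=b
print('bed',rect(W,white),np.nanmedian(W[white][:,2]))
for u,v in [(234,134),(222,159),(265,153),(252,174)]:
    p=W[v-10:v+11,u-10:u+11].reshape(-1,3); zt=np.nanpercentile(p[:,2],80); t=p[p[:,2]>zt-.005]; print(u,v,zt.round(4),t.mean(0).round(4))
E
```

```text
time: 2.85
position: [0.5212, 0.1811, 0.4446]
tool_rot: [3.108, -0.451, -0.0]
ft_force: [0.3, -0.3, 0.1]
grip_width: 1.0
grip_force: 0.0
[0.52122339 0.18112749 0.44456963] [ 3.10802080e+00 -4.50711746e-01 -2.66917608e-05]
grip top (array([547.6, 189.8]), array([26.8, 57.3]), 73.32, 847) 0.13338011652671872
stand (array([530.4,  18.6]), array([390.2,  96.2]), 83.78, 829)
foot (array([578.6,  92.3]), array([236.5, 142.5]), 79.75, 861)
tray (array([ 519.7, -176.2]), array([318.8, 151.7]), 79.57, 2920)
[ 135   60  233  177 2934] 0.05639410714864959
bed (array([ 536.8, -178.4]), array([299.8, 134.9]), 79.62, 15765) 0.02630957904495665
234 134 0.0548 [ 0.5524 -0.1408  0.0544]
222 159 0.055 [ 0.5174 -0.1345  0.0544]
265 153 0.0409 [ 0.5359 -0.1874  0.0405]
252 174 0.0408 [ 0.5035 -0.1773  0.0404]
```

View pics/w2.png

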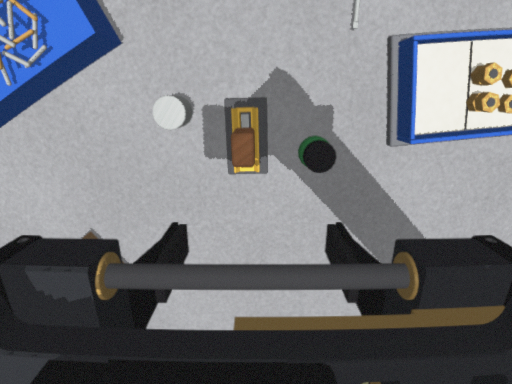

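The stand is at (245,135) with the rake grip top at (243,147), the can at (170,112) and the jar at (318,155). I'll refine poses by projecting pixels onto known planes.

```bash
cat >> h.py <<'E'
def onplane(W,T,zp):
    C=T[:3,3]; return C+(W-C)*((zp-C[2])/(W[...,2:]-C[2]))
def ext(P,m,ang,q=1.5):
    a=np.radians(ang);e=np.array([[np.cos(a),np.sin(a)],[-np.sin(a),np.cos(a)]])
    p=P[m][:,:2];p=p[np.isfinite(p[:,0])]@e.T; lo,hi=np.percentile(p,[q,100-q],axis=0)
    return (e.T@((lo+hi)/2)*1000).round(1),((hi-lo)*1000).round(1)
E
python3 - <<'E'
from h import *
he=ctrl.camera_model('wrist')['hand_eye']
def load(t,pos,rv):
    z=np.load(t+'.npz');T=np.eye(4);T[:3,3]=pos;T[:3,:3]=R.from_rotvec(rv).as_matrix();return z['im'],z['W'],T@he
im,W,T=load('w2',[.52122,.18113,.44457],[3.10802,-.45071,0]);hsv=cv2.cvtColor(im,cv2.COLOR_RGB2HSV)
b=np.zeros(im.shape[:2],bool);b[85:185,215:275]=1
def pr(n,m,zp):
    m=cv2.morphologyEx(m.astype(np.uint8),cv2.MORPH_OPEN,np.ones((3,3)))>0
    P=onplane(W,T,zp); (c,sz,a)=cv2.minAreaRect((P[m][:,:2]*1000).astype(np.float32));print(n,np.round(c,1),np.round(sz,1),round(a,2),m.sum(),'z',np.nanmedian(W[m][:,2]).round(4))
pr('grip',b&(W[...,2]>.124)&(W[...,2]<.145),.133)
y=(hsv[...,0]>15)&(hsv[...,0]<35)&(hsv[...,1]>130)
pr('stand',b&y&(W[...,2]>.02)&(W[...,2]<.07),.049)
pr('foot',b&(hsv[...,2]<95)&(hsv[...,1]<60)&(W[...,2]<.02),.005)
b[:]=0;b[130:180,290:345]=1;pr('jar',b&(W[...,2]>.04),.05)
b[:]=0;b[85:135,145:195]=1;pr('can',b&(W[...,2]>.035),.045)
im,W,T=load('w1',[.52057,-.18103,.44458],[3.11664,.39109,-.0011]);hsv=cv2.cvtColor(im,cv2.COLOR_RGB2HSV)
b[:]=0;b[50:245,130:372]=1
bl=(hsv[...,0]>100)&(hsv[...,0]<130)&(hsv[...,1]>120)
pr('tray',b&bl&(W[...,2]>.053)&(W[...,2]<.06),.056)
print(ext(onplane(W,T,.056),b&bl&(W[...,2]>.053)&(W[...,2]<.06),79.6))
wh=b&(hsv[...,1]<60)&(W[...,2]>.018)&(W[...,2]<.034);pr('bed',wh,.027)
P=onplane(W,T,.027)
blk=b&(hsv[...,2]<60)&(W[...,2]<.034)&(W[...,2]>.015)
blk=blk&(cv2.erode((b&(bl==0)&(W[...,2]<.034)).astype(np.uint8),np.ones((3,3)))>0)
n,l,st,c=cv2.connectedComponentsWithStats(blk.astype(np.uint8),connectivity=8)
for k in range(1,n):
    if st[k,4]>15:
        p=P[l==k][:,:2]*1000; print('line',st[k],p.mean(0).round(1))
E
```

```text
grip [558.  185.9] [23.7 35.1] 73.41 794 z 0.1335
stand [555.7 186.7] [33.8 83.2] 75.11 619 z 0.0467
foot [565.6 184.3] [61.1 89.3] 74.95 996 z 0.0088
jar [508.1  97.7] [44.2 42.5] 30.02 850 z 0.0508
can [618.2 269.9] [44.6 43.3] 69.76 969 z 0.0457
tray [ 531.6 -170.6] [281.2 131.4] 79.57 2649 z 0.0565
(array([ 531.7, -170.1]), array([279.1, 130.6]))
bed [ 531.4 -170.3] [269.8 119.2] 79.61 14663 z 0.0264
```

```bash
python3 -m inch '{"dx": [0.033,0.033,0.033,0.033,0.033,0.033,0.033,0.033],"dy": [-0.015,-0.015,-0.015,-0.015,-0.015,-0.015,-0.015,-0.015],"dz": [0.02,0.06,0.1,0.14,0.165,0.178,0.178,0.178],"yaw": [0,0,0,0,0,0,0,0],"finger_gap": [1,1,1,1,1,1,1,1]}' 50;  python3 -m inch '{"dx": [0,0,0,0,0,0,0,0],"dy": [0,0,0,0,0,0,0,0],"dz": [0,0,0,0,0,0,0,0],"yaw": [0,0,0,0,0,0,0,0],"finger_gap": [0,0,0,0,0,0,0,0]}' 50
```

```text
time: 3.7
position: [0.5577, 0.1864, 0.2679]
tool_rot: [-3.109, 0.452, -0.003]
ft_force: [0.7, 1.0, 0.2]
grip_width: 0.998
grip_force: 0.0
time: 4.5
position: [0.5569, 0.1871, 0.2666]
tool_rot: [3.109, -0.45, -0.0]
ft_force: [-0.2, -1.1, -0.5]
grip_width: 0.355
grip_force: 0.0
```

```bash
python3 -m inch '{"dx": [0,0,0,0,0],"dy": [0,0,0,0,0],"dz": [0,0,0,0,0],"yaw": [0,0,0,0,0],"finger_gap": [0,0,0,0,0]}' 50;  python3 -m inch '{"dx": [0,0,0,0,0,0],"dy": [0,0,0,0,0,0],"dz": [-0.02,-0.05,-0.08,-0.11,-0.11,-0.11],"yaw": [0,0,0,0,0,0],"finger_gap": [0,0,0,0,0,0]}'
```

```text
time: 5.0
position: [0.5568, 0.1871, 0.2666]
tool_rot: [3.109, -0.45, -0.0]
ft_force: [-0.2, -0.9, -0.9]
grip_width: 0.274
grip_force: 50.0
time: 5.6
position: [0.5568, 0.1871, 0.3766]
tool_rot: [3.109, -0.45, 0.001]
ft_force: [-0.3, -0.3, -2.5]
grip_width: 0.272
grip_force: 50.0
```

Rake lifted, and the wrist force shows its weight. Before planning strokes I'll check how the stacked blanks sit.

```bash
python3 - <<'E'
from h import *
a=np.load('w1.npz')['im'][110:200,195:295];b=np.load('w2.npz')['im'][55:125,452:512];c=np.load('scene0.npz')['im'][195:240,190:250]
f=lambda i:cv2.resize(i,(390,390),interpolation=cv2.INTER_CUBIC)
cv2.imwrite('pics/c1.png',np.hstack([f(a),f(b)])[:,:,::-1])
E
```

```text
(no output)
```

View pics/c1.png

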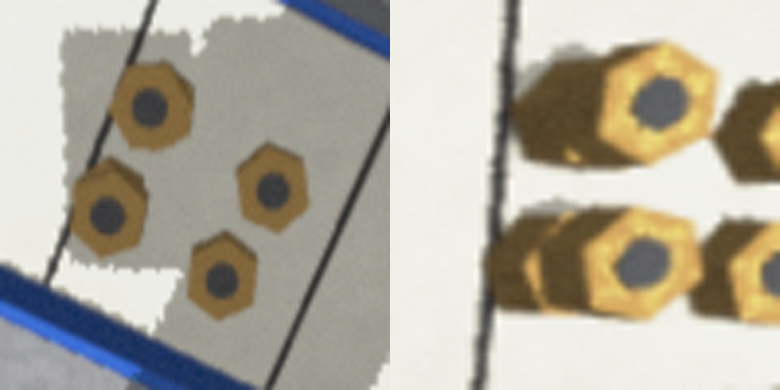

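Stack B's lower blank is offset slightly to +y and the two stacks are otherwise upright, so vertical tines bearing on the bed would only push each stack as a whole. My plan:

1. Feel the bed in the free +y field.
2. Push the two top blanks off into the +y field.
3. Draw the two single blanks into the −y field with the tines bearing.

Now I'll move over the +y field and refine the blank positions.

Scaled: -0.105 rad / 6.2832 = -0.0167.

```bash
python3 -m inch '{"dx": [0.0636,0.0636,0.0636,0.0636,0.0636,0.0636,0.0636,0.0636,0.0636,0.0636,0.0636,0.0636,0.0636],"dy": [0.261,0.261,0.261,0.261,0.261,0.261,0.261,0.261,0.261,0.261,0.261,0.261,0.261],"dz": [0,0,0,0,0,0,0,0,0.04,0.073,0.073,0.073,0.073],"yaw": [-0.0167,-0.0167,-0.0167,-0.0167,-0.0167,-0.0167,-0.0167,-0.0167,-0.0167,-0.0167,-0.0167,-0.0167,-0.0167],"finger_gap": [0,0,0,0,0,0,0,0,0,0,0,0,0]}'; cat >> h.py <<'E'
TC=np.array([.5315,-.1705]);TA=np.radians(-10.42);TE=np.array([[np.cos(TA),np.sin(TA)],[-np.sin(TA),np.cos(TA)]])
def tray(p): return ((np.asarray(p)[...,:2]-TC)@TE.T*1000).round(1)
E
python3 - <<'E'
from h import *
he=ctrl.camera_model('wrist')['hand_eye']
z=np.load('w1.npz');W=z['W'];T=np.eye(4);T[:3,3]=[.52057,-.18103,.44458];T[:3,:3]=R.from_rotvec([3.11664,.39109,-.0011]).as_matrix();T=T@he
for u,v,zt in [(234,134,.0544),(222,159,.0544),(265,153,.0404),(252,174,.0404)]:
    m=np.zeros(W.shape[:2],bool);m[v-14:v+15,u-14:u+15]=1;m&=(abs(W[...,2]-zt)<.004)
    P=onplane(W,T,zt)[m];(c,r)=cv2.minEnclosingCircle((P[:,:2]*1000).astype(np.float32));print(tray(np.array(c)/1000),round(r,1),tray(P.mean(0)))
s=ctrl.get_state();print(s['position'],tray(s['position']),np.degrees(2*np.arctan2(s['tool_rot'][1],s['tool_rot'][0])),s['ft_force'])
E
```

```text
time: 6.9
position: [0.5449, -0.0802, 0.3056]
tool_rot: [3.129, -0.283, 0.005]
ft_force: [-0.6, 0.1, -1.6]
grip_width: 0.273
grip_force: 50.0
[15.  33.3] 13.3 [15.1 33.2]
[-20.3  32.5] 13.5 [-20.5  32.8]
[  0.7 -14.3] 19.8 [  6.1 -15.5]
[-18.9 -13.5] 20.4 [-24.6 -12.4]
[ 0.54489911 -0.08015228  0.30559068] [-3.2 91.3] -10.344041993373539 [-0.57576637  0.05930374 -1.55613426]
```

```bash
python3 -m inch '{"dx": [0,0,0,0],"dy": [0,0,0,0],"dz": [0.008,0.013,0.014,0.014],"yaw": [0,0,0,0],"finger_gap": [0,0,0,0]}'; for k in 1 2 3 4; do python3 - <<'E'
from h import *
f=[];
for _ in range(1): s=ctrl.get_state();f.append(s['ft_force'][2])
print(np.round(f,2),s['position'][2])
E
done; ls .; python3 -m inch '{"dx": [0,0,0],"dy": [0,0,0],"dz": [0.001,0.002,0.002],"yaw": [0,0,0],"finger_gap": [0,0,0]}'
```

```text
time: 7.3
position: [0.5439, -0.0812, 0.2896]
tool_rot: [-3.129, 0.286, 0.001]
ft_force: [0.3, 0.4, -1.5]
grip_width: 0.276
grip_force: 50.0
[-1.52] 0.28956363495531084
[-1.52] 0.28956363495531084
[-1.52] 0.28956363495531084
[-1.52] 0.28956363495531084
h.py
pics
scene0.npz
top0.npz
w1.npz
w2.npz
time: 7.6
position: [0.5439, -0.0812, 0.2877]
tool_rot: [3.128, -0.286, -0.0]
ft_force: [0.2, -1.1, -2.4]
grip_width: 0.275
grip_force: 50.0
```

```bash
python3 -m inch '{"dx": [0,0],"dy": [0,0],"dz": [0.001,0.001],"yaw": [0,0],"finger_gap": [0,0]}' | grep -E 'pos|ft_';python3 -m inch '{"dx": [0,0],"dy": [0,0],"dz": [0.001,0.001],"yaw": [0,0],"finger_gap": [0,0]}' | grep -E 'pos|ft_'
```

```text
position: [0.5439, -0.0812, 0.2866]
ft_force: [0.1, 0.5, -3.1]
position: [0.5439, -0.0812, 0.2856]
ft_force: [-0.1, -0.3, -2.6]
```

```bash
python3 -m inch '{"dx": [0,0],"dy": [0,0],"dz": [0.0005,0.0005],"yaw": [0,0],"finger_gap": [0,0]}' | grep -E 'pos|ft_';python3 -m inch '{"dx": [0,0],"dy": [0,0],"dz": [0.0005,0.0005],"yaw": [0,0],"finger_gap": [0,0]}' | grep -E 'pos|ft_'
```

```text
position: [0.5439, -0.0812, 0.2852]
ft_force: [0.1, -0.7, -2.4]
position: [0.5439, -0.0812, 0.2847]
ft_force: [0.4, 0.2, -2.2]
```

```bash
python3 -m inch '{"dx": [0,0],"dy": [0,0],"dz": [0.0005,0.0005],"yaw": [0,0],"finger_gap": [0,0]}' | grep -E 'pos|ft_';python3 -m inch '{"dx": [0,0],"dy": [0,0],"dz": [0.0005,0.0005],"yaw": [0,0],"finger_gap": [0,0]}' | grep -E 'pos|ft_'
```

```text
position: [0.5439, -0.0812, 0.2842]
ft_force: [0.1, -0.7, -1.2]
position: [0.544, -0.0812, 0.2839]
ft_force: [-0.0, -1.0, -0.3]
```

```bash
python3 -m inch '{"dx": [0,0],"dy": [0,0],"dz": [0.0005,0.0005],"yaw": [0,0],"finger_gap": [0,0]}' | grep -E 'pos|ft_'
```

```text
position: [0.544, -0.0812, 0.2836]
ft_force: [-0.2, 0.8, 1.8]
```

The bed gives first contact at a commanded TCP z of about 0.2845, and the stiffness felt is about 3–4 N/mm. Now I'll skim the two top blanks off toward +y, with the tips 17 mm above the bed.

```bash
python3 -m inch '{"dx": [0,0,0,0,0,0,0,0,0,0],"dy": [0,0,0.03,0.06,0.084,0.084,0.084,0.084,0.084,0.084],"dz": [-0.03,-0.05,-0.05,-0.05,-0.05,-0.05,-0.03,-0.0185,-0.0185,-0.0185],"yaw": [0,0,0,0,0,0,0,0,0,0],"finger_gap": [0,0,0,0,0,0,0,0,0,0]}';  python3 - <<'E'
from h import *
im,W,s=look('wrist','w3');cv2.imwrite('pics/w3.png',im[:,:,::-1])
print(tray(s['position']),s['position'][2],s['ft_force'])
E
```

```text
time: 10.0
position: [0.5288, -0.1633, 0.3016]
tool_rot: [-3.128, 0.284, 0.001]
ft_force: [0.8, 0.3, -1.5]
grip_width: 0.275
grip_force: 50.0
[-3.9  6.6] 0.3015863017332891 [ 0.75675239  0.33984602 -1.52078723]
```

View pics/w3.png

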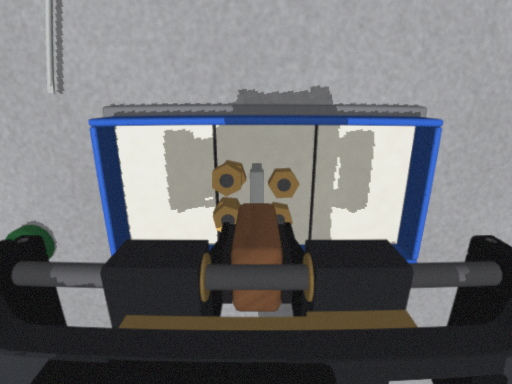

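The rake at (258,180) hangs between the stacks (228,178 and 228,213) and the single blanks (284,183 and 280,213). Skim stroke now.

```bash
python3 -m inch '{"dx": [0,0,0,0,0,0,0,0,0,0,0],"dy": [-0.006,-0.011,-0.016,-0.021,-0.026,-0.031,-0.036,-0.041,-0.046,-0.048,-0.048],"dz": [0,0,0,0,0,0,0,0,0,0,0],"yaw": [0,0,0,0,0,0,0,0,0,0,0],"finger_gap": [0,0,0,0,0,0,0,0,0,0,0]}';  python3 - <<'E'
from h import *
im,W,s=look('wrist','w4');cv2.imwrite('pics/w4.png',im[80:270,80:450,::-1])
print(tray(s['position']),s['position'][2],s['ft_force'])
E
```

```text
time: 11.15
position: [0.5373, -0.1176, 0.3033]
tool_rot: [3.125, -0.286, -0.0]
ft_force: [-3.8, -3.6, 8.7]
grip_width: 0.273
grip_force: 50.0
[-3.8 53. ] 0.3033337088193283 [-3.81150511 -3.60187334  8.66023724]
```

View pics/w4.png

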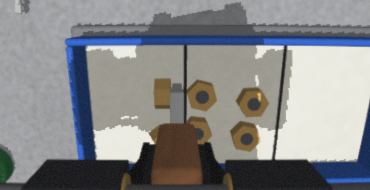

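Both top blanks went over the edge and now seem to stand on edge ahead of the tines, at crop (162,93) and (158,135), with about 11 N up on the tines. I'll lift slightly and then topple them forward.

```bash
python3 -m inch '{"dx": [0,0,0],"dy": [0,0,0],"dz": [-0.003,-0.005,-0.005],"yaw": [0,0,0],"finger_gap": [0,0,0]}' | grep -E 'pos|ft_';python3 -m inch '{"dx": [0,0,0,0,0,0,0],"dy": [-0.003,-0.006,-0.009,-0.012,-0.015,-0.018,-0.018],"dz": [0,0,0,0,0,0,0],"yaw": [0,0,0,0,0,0,0],"finger_gap": [0,0,0,0,0,0,0]}' | grep -E 'time|pos|ft_';  python3 - <<'E'
from h import *
im,W,s=look('wrist','w5');cv2.imwrite('pics/w5.png',im[80:270,80:450,::-1])
b=np.zeros(im.shape[:2],bool);b[160:235,185:340]=1
for u,v in [(215,175),(205,175),(225,175),(235,175),(215,210),(225,215),(280,175),(283,178),(275,212),(333,180)]: print(u,v,tray(W[v,u]),W[v,u,2].round(4))
E
```

```text
position: [0.5376, -0.116, 0.3069]
ft_force: [0.1, -1.1, 0.2]
time: 12.2
position: [0.5424, -0.0974, 0.309]
ft_force: [1.0, 0.3, 10.3]
215 175 [ 13.2 114.8] 0.0261
205 175 [ 13.  124.5] 0.0253
225 175 [ 13.2 105.3] 0.0259
235 175 [16.4 94.8] 0.0385
215 210 [-23.1 116.6] 0.0245
225 215 [-28.1 106.7] 0.0254
280 175 [13.1 52.9] 0.0253
283 178 [10.1 49.9] 0.0255
275 212 [14.5 63.7] 0.1242
333 180 [8.  1.4] 0.0245
```

View pics/w5.png

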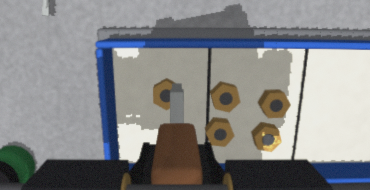

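Blank A's top now lies flat in the +y field at crop (164,94). Something under the hidden end is pushing up on the tines, so I'll lift clear and look.

```bash
python3 -m inch '{"dx": [0,0,0,0,0],"dy": [0,0.03,0.07,0.08,0.08],"dz": [-0.02,-0.05,-0.06,-0.06,-0.06],"yaw": [0,0,0,0,0],"finger_gap": [0,0,0,0,0]}' | grep -E 'time|pos|ft_';  python3 - <<'E'
from h import *
im,W,s=look('wrist','w6');z=W[...,2];t=tray(W)
cv2.imwrite('pics/w6.png',cv2.resize(im[80:300,60:450,::-1],None,fx=2,fy=2))
hsv=cv2.cvtColor(im,cv2.COLOR_RGB2HSV)
m=(abs(t[...,0])<58)&(abs(t[...,1])<133)&(z>.032)&(z<.07)&(hsv[...,1]>60)&(hsv[...,0]<30)
n,l,st,c=cv2.connectedComponentsWithStats(m.astype(np.uint8))
for k in range(1,n):
    if st[k,4]>40:
        p=z[l==k];zt=np.percentile(p,85);q=(l==k)&(z>zt-.004);print(c[k].round(),st[k,4],tray(W[q].mean(0)),zt.round(4))
E
```

```text
time: 12.75
position: [0.5257, -0.1793, 0.366]
ft_force: [0.6, -0.0, -2.8]
[172. 159.] 364 [16.8 84.3] 0.0409
[221. 161.] 359 [14.1 30.5] 0.0411
[266. 165.] 235 [  9.7 -19.7] 0.0412
[183. 192.] 366 [-20.3  74.1] 0.0508
[219. 191.] 346 [-20.6  34.1] 0.0411
[267. 194.] 98 [-24.6 -20.1] 0.0412
```

View pics/w6.png

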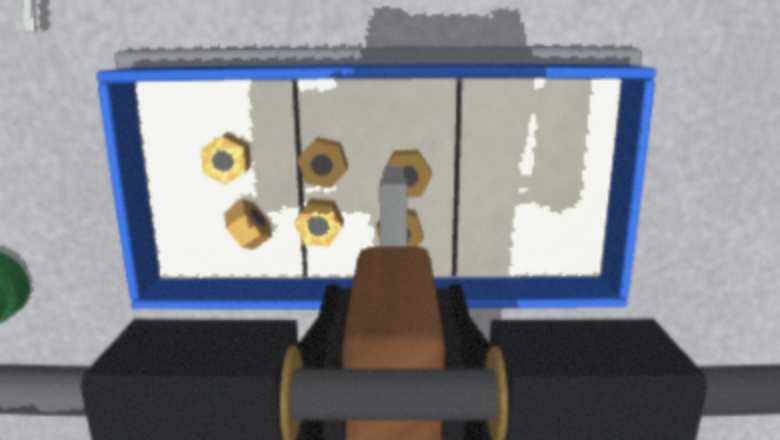

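B's top stands on edge at tray (−20,74), about 25 mm tall. The others are flat: (17,84), (14,31), (−21,34), (10,−20) and (−25,−20). I'll topple it with a quick push high on its face.

```bash
python3 -m inch '{"dx": [0,0,0,0,0,0,0],"dy": [-0.03,-0.057,-0.057,-0.057,-0.057,-0.057,-0.057],"dz": [0,0.01,0.04,0.06,0.0645,0.0645,0.0645],"yaw": [0,0,0,0,0,0,0],"finger_gap": [0,0,0,0,0,0,0]}' | grep -E 'time|pos|ft_';python3 -m inch '{"dx": [0,0,0,0,0,0,0],"dy": [-0.012,-0.035,-0.035,-0.035,0.03,0.06,0.06],"dz": [0,0,0,-0.03,-0.06,-0.06,-0.06],"yaw": [0,0,0,0,0,0,0],"finger_gap": [0,0,0,0,0,0,0]}' | grep -E 'time|pos|ft_';  python3 - <<'E'
from h import *
im,W,s=look('wrist','w7');z=W[...,2];t=tray(W)
cv2.imwrite('pics/w7.png',cv2.resize(im[80:300,60:450,::-1],None,fx=2,fy=2))
hsv=cv2.cvtColor(im,cv2.COLOR_RGB2HSV)
m=(abs(t[...,0])<58)&(abs(t[...,1])<133)&(z>.032)&(z<.07)&(hsv[...,1]>60)&(hsv[...,0]<30)
n,l,st,c=cv2.connectedComponentsWithStats(m.astype(np.uint8))
for k in range(1,n):
    if st[k,4]>40:
        p=z[l==k];zt=np.percentile(p,85);q=(l==k)&(z>zt-.004);print(c[k].round(),st[k,4],tray(W[q].mean(0)),zt.round(4))
E
```

```text
time: 13.5
position: [0.5371, -0.1207, 0.3031]
ft_force: [0.6, 0.5, -1.2]
time: 14.2
position: [0.5246, -0.1882, 0.3649]
ft_force: [0.4, -1.0, -2.6]
[162. 162.] 367 [17.1 84. ] 0.0411
[211. 164.] 372 [14.1 30.5] 0.0411
[250. 166.] 217 [ 10.3 -12.9] 0.041
[209. 194.] 339 [-20.6  33.8] 0.0412
[244. 194.] 122 [-22.1  -5.3] 0.0412
[158. 200.] 345 [-27.2  93. ] 0.0411
```

Toppled blank now lies flat at (−27,93). Next, position over the gap in front of the two single blanks.

```bash
python3 -m inch '{"dx": [-0.007,-0.007,-0.007,-0.007],"dy": [-0.02,-0.02,-0.02,-0.02],"dz": [0.02,0.042,0.042,0.042],"yaw": [0,0,0,0],"finger_gap": [0,0,0,0]}'|grep -E 'time|ft_'; python3 - <<'E'
from h import *
im,W,s=look('wrist','w7');z=W[...,2];t=tray(W)
print(tray(s['position']),s['position'],np.degrees(2*np.arctan2(s['tool_rot'][1],s['tool_rot'][0])))
hsv=cv2.cvtColor(im,cv2.COLOR_RGB2HSV)
m=(abs(t[...,0])<58)&(abs(t[...,1])<133)&(z>.032)&(z<.07)&(hsv[...,1]>60)&(hsv[...,0]<30)
n,l,st,c=cv2.connectedComponentsWithStats(m.astype(np.uint8))
for k in range(1,n):
    if st[k,4]>40:
        p=z[l==k];zt=np.percentile(p,85);q=(l==k)&(z>zt-.004);print(c[k].round(),st[k,4],tray(W[q].mean(0)),zt.round(4),'y',t[l==k][:,1].min(),t[l==k][:,1].max())
E
```

```text
time: 14.65
ft_force: [0.6, -0.3, -1.7]
[-10.8  10. ] [ 0.52271542 -0.15871916  0.32072414] 349.6217704871166
[179. 161.] 493 [16.9 84.2] 0.041 y 72.8 96.7
[236. 164.] 489 [14.3 30.6] 0.0411 y 17.2 43.5
[285. 171.] 484 [  7.6 -15.8] 0.0411 y -29.0 -2.5
[232. 198.] 430 [-19.9  34.8] 0.0411 y 21.3 47.4
[282. 203.] 377 [-24.7 -13.8] 0.0411 y -24.7 0.9
[173. 205.] 452 [-27.2  93.3] 0.0411 y 80.6 106.5
```

Rake centred in the 1–17 mm gap. Lowering to bear on the bed.

```bash
python3 -m inch '{"dx": [0,0,0,0,0,0,0],"dy": [0,0,0,0,0,0,0],"dz": [0.02,0.033,0.035,0.036,0.037,0.0375,0.0375],"yaw": [0,0,0,0,0,0,0],"finger_gap": [0,0,0,0,0,0,0]}'|grep -E 'time|pos|ft_'
```

```text
time: 15.4
position: [0.5228, -0.1596, 0.2837]
ft_force: [-0.4, 0.8, 0.8]
```

```bash
python3 -m inch '{"dx": [0,0,0,0],"dy": [0,0.006,0.012,0.018],"dz": [0.0006,0.0006,0.0006,0.0006],"yaw": [0,0,0,0],"finger_gap": [0,0,0,0]}'|grep -E 'time|pos|ft_'; python3 -m inch '{"dx": [0,0,0,0],"dy": [0.006,0.012,0.018,0.024],"dz": [0,0,0,0],"yaw": [0,0,0,0],"finger_gap": [0,0,0,0]}'|grep -E 'time|pos|ft_'
```

```text
time: 15.8
position: [0.52, -0.1763, 0.2831]
ft_force: [0.3, 4.5, 5.1]
time: 16.2
position: [0.5157, -0.2, 0.2831]
ft_force: [2.2, 3.3, 5.1]
```

```bash
python3 -m inch '{"dx": [0,0,0,0,0,0,0],"dy": [0.006,0.012,0.018,0.024,0.03,0.036,0.036],"dz": [0,0,0,0,0,0,0],"yaw": [0,0,0,0,0,0,0],"finger_gap": [0,0,0,0,0,0,0]}'|grep -E 'time|pos|ft_';  python3 - <<'E'
from h import *
im,W,s=look('wrist','w8');z=W[...,2];t=tray(W);cv2.imwrite('pics/w8.png',cv2.resize(im[80:300,60:450,::-1],None,fx=2,fy=2))
print(tray(s['position']),s['position'],s['ft_force'])
hsv=cv2.cvtColor(im,cv2.COLOR_RGB2HSV)
m=(abs(t[...,0])<58)&(abs(t[...,1])<133)&(z>.032)&(z<.07)&(hsv[...,1]>60)&(hsv[...,0]<30)
n,l,st,c=cv2.connectedComponentsWithStats(m.astype(np.uint8))
for k in range(1,n):
    if st[k,4]>40:
        p=z[l==k];zt=np.percentile(p,85);q=(l==k)&(z>zt-.004);print(c[k].round(),st[k,4],tray(W[q].mean(0)),zt.round(4),'y',t[l==k][:,1].min(),t[l==k][:,1].max())
E
```

```text
time: 16.9
position: [0.5089, -0.2365, 0.2831]
ft_force: [0.1, 2.2, 5.8]
[-10.3 -69. ] [ 0.50890181 -0.23649801  0.28309159] [0.12268996 2.15372231 5.77917457]
[ 76. 172.] 677 [16.9 83.5] 0.04 y 71.8 97.0
[139. 175.] 671 [14.4 29.6] 0.04 y 16.9 43.7
[277. 175.] 601 [ 14.1 -84.2] 0.0401 y -95.6 -72.2
[139. 214.] 613 [-20.5  33.2] 0.0401 y 20.3 47.5
[ 75. 221.] 624 [-27.2  92.6] 0.0401 y 79.7 107.2
[282. 217.] 133 [-22.7 -89.2] 0.0399 y -95.5 -83.6
```

Bearing stroke done at about 8 N, and the singles are now at (14,−84) and (−23,−89). I'll use the free gap at y≈60 for two more bearing strokes, one pushing the far pair on toward +y and one drawing the middle pair clear of the line.

```bash
python3 -m inch '{"dx": [0,0,0.004,0.004,0.004,0.004,0.004,0.004,0.004,0.004],"dy": [-0.003,-0.003,-0.04,-0.08,-0.12,-0.129,-0.129,-0.129,-0.129,-0.129],"dz": [0,-0.03,-0.045,-0.045,-0.045,-0.045,-0.045,-0.025,-0.02,-0.02],"yaw": [0,0,0,0,0,0,0,0,0,0],"finger_gap": [0,0,0,0,0,0,0,0,0,0]}'|grep -E 'time|pos|ft_';python3 -c "
from h import *
s=ctrl.get_state();print(tray(s['position']))"; python3 -m inch '{"dx": [0,0,0,0,0,0],"dy": [0,0,0,0,0,0],"dz": [0.01,0.017,0.018,0.019,0.0197,0.0197],"yaw": [0,0,0,0,0,0],"finger_gap": [0,0,0,0,0,0]}'|grep -E 'time|pos|ft_'
```

```text
time: 17.95
position: [0.5347, -0.112, 0.3008]
ft_force: [-0.2, 0.2, -1.6]
[-7.4 58.1]
time: 18.55
position: [0.5356, -0.1104, 0.2832]
ft_force: [-2.7, -1.9, 5.6]
```

```bash
python3 -m inch '{"dx": [0,0,0,0,0],"dy": [-0.006,-0.012,-0.018,-0.024,-0.024],"dz": [0,0,0,0,0],"yaw": [0,0,0,0,0],"finger_gap": [0,0,0,0,0]}'|grep -E 'time|pos|ft_'; python3 -m inch '{"dx": [0,0,0,0,0,0,0,0,0,0,0],"dy": [0.006,0.012,0.018,0.024,0.03,0.036,0.042,0.048,0.054,0.06,0.06],"dz": [0,0,0,0,0,0,0,0,0,0,0],"yaw": [0,0,0,0,0,0,0,0,0,0,0],"finger_gap": [0,0,0,0,0,0,0,0,0,0,0]}'|grep -E 'time|pos|ft_'
```

```text
time: 19.05
position: [0.5405, -0.0855, 0.2832]
ft_force: [-0.9, -3.0, 5.2]
time: 20.15
position: [0.5302, -0.1431, 0.2831]
ft_force: [1.0, 2.7, 5.2]
```

```bash
python3 -m inch '{"dx": [0,0,0,0,0,0,0,0,0],"dy": [-0.004,-0.004,-0.004,-0.03,-0.06,-0.1,-0.1,-0.1,-0.1],"dz": [0,-0.02,-0.06,-0.1,-0.1,-0.1,-0.1,-0.1,-0.1],"yaw": [0,0,0,0,0,0,0,0,0],"finger_gap": [0,0,0,0,0,0,0,0,0]}'|grep -E 'time|pos|ft_'; python3 - <<'E'
from h import *
im,W,s=look('wrist','w9');z=W[...,2];t=tray(W);cv2.imwrite('pics/w9.png',im[:,:,::-1])
T=tcpT(s);print(s['position'],np.degrees(np.arctan2(T[1,0],T[0,0])),s['ft_force'])
hsv=cv2.cvtColor(im,cv2.COLOR_RGB2HSV)
m=(abs(t[...,0])<58)&(abs(t[...,1])<133)&(z>.032)&(z<.07)&(hsv[...,1]>60)&(hsv[...,0]<30)
n,l,st,c=cv2.connectedComponentsWithStats(m.astype(np.uint8))
for k in range(1,n):
    if st[k,4]>40:
        p=z[l==k];zt=np.percentile(p,85);q=(l==k)&(z>zt-.004);print(c[k].round(),st[k,4],tray(W[q].mean(0)),zt.round(4),'y',t[l==k][:,1].min(),t[l==k][:,1].max())
D=np.array([.5568,.1871,.3766])-s['position'];print((T[:3,:3].T@D).round(4))
E
```

```text
time: 21.05
position: [0.5469, -0.0473, 0.3815]
ft_force: [-0.3, -1.1, -1.5]
[ 0.54692738 -0.04725536  0.38146458] -10.439555119273045 [-0.2759927  -1.08006298 -1.5255837 ]
[276. 153.] 341 [ 16.5 102. ] 0.0412 y 90.2 114.2
[352. 154.] 351 [16.4 14.8] 0.0411 y 0.4 27.9
[433. 156.] 366 [ 13.5 -82.1] 0.0412 y -95.8 -70.6
[351. 186.] 332 [-23.2  12.4] 0.0412 y -0.5 24.3
[275. 189.] 310 [-26.2 102.7] 0.0411 y 90.2 115.1
[427. 192.] 328 [-30.  -82.4] 0.0412 y -95.6 -71.0
[-0.0327 -0.2323  0.005 ]
```

View pics/w9.png

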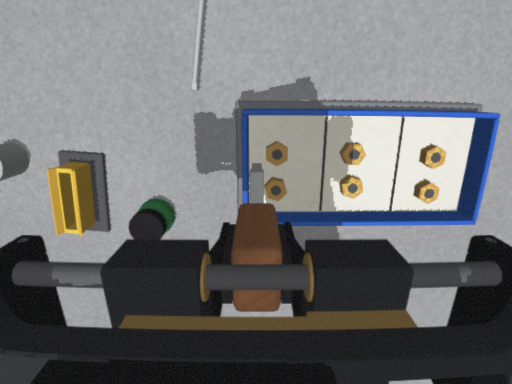

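All six blanks lie flat, two per field: (277,153) and (275,189); (353,153) and (351,187); (433,157) and (428,192). The empty slot is at (70,200). Returning the rake to the stand.

The manual's scale: turns go in shares of 2 pi rad. Converting my numbers, 0.105 rad / 6.2832 = 0.0167.

```bash
python3 -m inch '{"dx": [-0.0327,-0.0327,-0.0327,-0.0327,-0.0327,-0.0327,-0.0327,-0.0327,-0.0327,-0.0327,-0.0327],"dy": [-0.2323,-0.2323,-0.2323,-0.2323,-0.2323,-0.2323,-0.2323,-0.2323,-0.2323,-0.2323,-0.2323],"dz": [0,0,0,0,0,0,0,0.02,0.04,0.04,0.04],"yaw": [0.0167,0.0167,0.0167,0.0167,0.0167,0.0167,0.0167,0.0167,0.0167,0.0167,0.0167],"finger_gap": [0,0,0,0,0,0,0,0,0,0,0]}'|grep -E 'time|pos|ft_'; python3 - <<'E'
from h import *
im,W,s=look('wrist','w10');T=tcpT(s);D=np.array([.5568,.1871,.2666])-s['position'];print((T[:3,:3].T@D).round(4),np.degrees(np.arctan2(T[1,0],T[0,0])))
E
```

```text
time: 22.2
position: [0.5576, 0.1852, 0.3423]
ft_force: [0.2, -0.3, -1.3]
[-0.0013 -0.0017  0.0757] -16.6337690102895
```

```bash
python3 -m inch '{"dx": [-0.001,-0.001,-0.001,-0.001,-0.001,-0.001],"dy": [-0.0016,-0.0016,-0.0016,-0.0016,-0.0016,-0.0016],"dz": [0.01,0.02,0.03,0.04,0.047,0.047],"yaw": [0,0,0,0,0,0],"finger_gap": [0,0,0,0,0,0]}'|grep -E 'time|pos|ft_'; python3 - <<'E'
from h import *
s=ctrl.get_state();T=tcpT(s);D=np.array([.5568,.1871,.2666])-s['position'];print((T[:3,:3].T@D).round(4))
E
```

```text
time: 22.85
position: [0.5561, 0.1887, 0.2938]
ft_force: [0.1, -0.8, -1.7]
[0.0012 0.0014 0.0272]
```

```bash
python3 -m inch '{"dx": [0.001,0.001,0.001,0.001,0.001,0.001,0.001],"dy": [0.0014,0.0014,0.0014,0.0014,0.0014,0.0014,0.0014],"dz": [0,0.008,0.016,0.021,0.024,0.026,0.026],"yaw": [0,0,0,0,0,0,0],"finger_gap": [0,0,0,0,0,0,0]}'|grep -E 'time|pos|ft_'; python3 - <<'E'
from h import *
s=ctrl.get_state();T=tcpT(s);D=np.array([.5568,.1871,.2666])-s['position'];print((T[:3,:3].T@D).round(4))
E
```

```text
time: 23.55
position: [0.5571, 0.1873, 0.2692]
ft_force: [-0.7, 0.3, -2.4]
[-0.0002  0.0003  0.0026]
```

```bash
python3 -m inch '{"dx": [0,0,0],"dy": [0,0,0],"dz": [0.001,0.002,0.002],"yaw": [0,0,0],"finger_gap": [0,0,0]}'|grep -E 'pos|ft_';python3 -m inch '{"dx": [0,0],"dy": [0,0],"dz": [0.0007,0.0007],"yaw": [0,0],"finger_gap": [0,0]}'|grep -E 'time|pos|ft_'
```

```text
position: [0.5572, 0.1874, 0.2675]
ft_force: [0.1, -0.0, -2.1]
time: 24.05
position: [0.5571, 0.1874, 0.2667]
ft_force: [0.7, 0.1, -1.7]
```

```bash
python3 -m inch '{"dx": [0,0],"dy": [0,0],"dz": [0.0005,0.0005],"yaw": [0,0],"finger_gap": [0,0]}'|grep -E 'pos|ft_';python3 -m inch '{"dx": [0,0,0,0,0,0,0,0,0],"dy": [0,0,0,0,0,0,0,0,0],"dz": [0,0,0,0,0,0,0,0,0],"yaw": [0,0,0,0,0,0,0,0,0],"finger_gap": [0.45,0.8,0.8,0.8,0.8,0.8,0.8,0.8,0.8]}' 50;python3 -m inch '{"dx": [0,0,0,0,0,-0.033,-0.033,-0.033],"dy": [0,0,0,0,0,0.015,0.015,0.015],"dz": [-0.03,-0.06,-0.1,-0.14,-0.178,-0.178,-0.178,-0.178],"yaw": [0,0,0,0,0,0,0,0],"finger_gap": [0.8,0.8,0.8,0.8,0.8,1,1,1]}'|grep -E 'time|pos|ft_'; python3 - <<'E'
from h import *
im,W,s=look('wrist','w11');a=im
b,_=ctrl.get_image('top')
cv2.imwrite('pics/end.png',np.hstack([a,cv2.resize(b[150:250,150:350],(512,256))[:,:,:] if 0 else cv2.copyMakeBorder(cv2.resize(b[150:250,150:350],(288,144)),0,240,0,0,cv2.BORDER_CONSTANT)])[:,:,::-1])
m=np.zeros(W.shape[:2],bool);m[60:200,190:300]=1;m&=(W[...,2]>.12)&(W[...,2]<.15);print('grip',rect(W,m),np.nanmedian(W[m][:,2]))
E
```

```text
position: [0.5572, 0.1874, 0.2666]
ft_force: [-0.7, -0.7, 1.7]
time: 25.15
position: [0.5571, 0.1874, 0.2662]
tool_rot: [3.109, -0.449, 0.0]
ft_force: [-0.0, -0.5, -0.2]
grip_width: 0.797
grip_force: 0.0
time: 25.95
position: [0.5208, 0.1824, 0.4444]
ft_force: [-0.3, -0.3, -1.1]
grip (array([544.1, 191.9]), array([28.2, 65.5]), 66.42, 804) 0.1334511528601734
```

View pics/end.png

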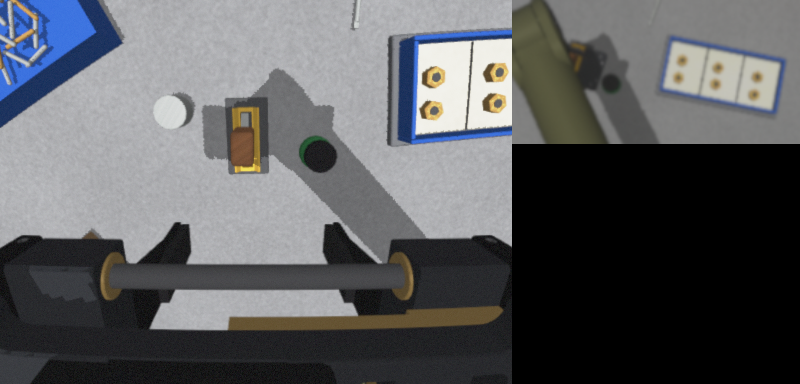

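The rake stands upright in the stand at (243,145), as at the start. The can (172,112) and jar (319,155) are where they were, and the tray shows two blanks per field. Handing in.

```bash
python3 -c "
from bench import ctrl
print(ctrl.close_job())"
```

```text
the job is handed in; nothing more can be done
None
```

Job handed in at about 26 s: all six blanks lie flat, two per field, and the rake is back in its stand; bearing strokes read about 8 N at the wrist, but unstacking the two top blanks took raised passes with the tines off the bed, where they pushed down on a blank with up to about 13 N.

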